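# Pin back the belt tensioner of a door-opener drive

### The job

The belt is off this garage-door drive: lock its sprung tensioner back with the red-knobbed lock pin so that a new belt can go on. Stand the pin in the hole of the yellow arm, swing the arm back by its black idler wheel, away from the two pulleys, feeling for the place where the pin drops into the index plate underneath; then ease off so that the seated pin alone holds the arm, and let go. Never let the arm fly back, do not force the pin, and leave the other things where they are.

Things in the scene. Friction and masses are not known exactly. Their poses are not given: they have to be found in the camera images.
- drive: garage-door belt drive unit, fixed: white enamelled plate 230 x 280 mm, its top 60 mm above the bench. On the half away from the tensioner a small (48 mm) and a large (100 mm) aluminium pulley, tops 104 mm above the bench; motor beyond. Origin on the bench under the plate's centre; x points from the tensioner half to the pulley half, z up
- pivot (a point): point on the upright hinge axis of the tensioner arm, 90 mm above the bench. The dark index plate under the arm is clamped in slots and set differently each time: its hole (9.2 mm wide, 10 mm deep, black inside) comes under the arm's hole at an arm angle somewhere from 0.40 to 0.80 rad. It shows from above until the arm covers it
- tension_arm (a joint): angle of the yellow sprung arm, rad: 0 at rest on its stop, growing clockwise seen from above as it swings back, away from the pulleys; end stop at 0.95. At rest the arm points 70 degrees clockwise from the drive's x axis. Spring torque 0.42 N m at 0 rising to 0.75 N m at 0.6 (4 to 7 N at the wheel), plus damping 0.3 N m s/rad
- eye_top (a point): centre of the top rim of the upright through hole (9.1 mm) in the square yellow block (26 x 28 mm, 25.5 mm high, top 97 mm above the bench) on the arm, 70 mm from the hinge axis. The index plate, top 70 mm above the bench, lies 1.5 mm under the block
- idler_centre (a point): centre of the black idler wheel (48 mm across, 22 mm high, centre 94 mm above the bench, spins freely on an upright axle) at the arm's end, 112 mm from the hinge axis. It can be gripped across, or pushed from its pulley side. The arm under it is 22 mm wide. Once the pin is in, over 8 N more at the wheel than the spring needs starts to strain the pin
- lock_pin: lock pin, 35 to 70 g: steel shank 8 mm thick, 36 mm long, the last 5 mm tapered; then a 16 mm collar, 4 mm thick; then a red knob 18 mm across, 25 mm high. Origin at the nose tip, z up to the knob. Starts in the pin block, tip 4 mm above the bench. In the arm's hole its tip rides on the index plate; where the holes meet it drops 9 mm, collar onto the yellow block (tip then 61 mm above the bench)
- pin_block: wooden block, fixed, 210 x 52 x 40 mm, with three upright holes 65 mm apart along its x axis, each with a pin or tool standing in it by its collar (any order); origin under its centre
- drift: bystander in the pin block: thin drift with a 14 mm black handle, top 89 mm above the bench
- hex_driver: bystander in the pin block: short driver with a 22 mm blue handle, top 82 mm above the bench
- remote: bystander: slim grey remote, 45 x 140 x 14 mm, lying on the bench
- controller: bystander: black control box, 80 x 115 x 34 mm, on the bench
- keyring: bystander: stainless steel ring with two keys, about 80 mm long, lying on the bench
- coaster: bystander: blue glass coaster, 92 mm across, 7 mm thick, on the bench
- puzzle_box: bystander: wooden puzzle box, 95 x 70 x 55 mm, on the bench

How it is judged:
By the outcome, as a careful person would: the job done as asked, in the order asked, and still so for the second after the job is handed in, with the robot touching nothing.
It also fails if it takes over 72 s, if anything falls off the work surface, if the arm or the gripper's body presses on something with over 40 N, if the wrist force passes 120 N, or if a joint passes its speed limit or range.

### The arm

A 7-joint arm with a two-finger parallel gripper is mounted at the origin on the work surface. World frame = base frame: x ahead of the robot, y to its left, z up, the work surface at z = 0. Lengths are in m, angles in degrees, forces in N, time in s.
With the tool pointing down it reaches from about 0.425 to 0.875 m from the base axis. Payload 4.7 kg.
Tool frame: the origin (TCP) lies midway between the tips of the shut fingers; the grasp point (between the pads) lies 19 mm behind it; z points along the fingers, x is the direction in which the jaws open and shut, and the axes are right-handed (so a half turn about z gives the same grasp; the last joint's range is limited). The gripper opens to 85 mm and grips with 20 to 120 N. Pads are 22 mm wide; open, the fingers measure 114 mm over their backs; the gripper's body (76 mm by 85 mm) begins 54 mm behind the grasp point. The pads swing forward as they close: fully open they stand 13 mm farther back than shut.
Start: joints at [-69.208, 18.392, -4.016, 83.108, 1.295, 78.541, -3.26], TCP at [0.222, 0.611, 0.231] pointing down, gripper open.
Joint ranges: [-163.93, 163.93], [-17.29, 119.83], [-79.2, 71.16], [3.27, 140.29], [-89.18, 269.18], [5.43, 117.66], [-154.24, 154.24]. Speed limits (degrees/s): [147.25, 147.25, 180, 180, 180, 180, 180].

### API

Orientations are given as [roll, pitch, yaw] about the fixed x, y, z axes, in that order (R = Rz(yaw) Ry(pitch) Rx(roll)).
In Python, from rig import manip gives the robot as it stands.
- The arm moves only by the tool move_arm, never from a script. Its argument "motion" is a list that holds one entry, the list of rows, each a list of 4 numbers: the shift along the world's x, y, z in m, then the turn about the world's z in degrees. In form: [[[tx, ty, tz, roll], ...]]. A call has 1 to 20 rows; each row shifts and turns the commanded pose from where the row before left it; what a row does not reach is not made up. A row lasts 1/10 s, in which the tool goes at most 50 mm and 8.59 degrees, less where a joint would pass 70% of its speed; a pose out of reach is approached as far as the arm can. A call with a gripper value outside its range is refused whole. "hand" is the gripper's target within -1 to 1 (shut at 1, half-way at 0, fully open at -1), set as the call begins (left out, the last holds). The fingers move at their own pace and stop on an object; "squeeze" is the grip in N (left out, the last holds). Time passes only in rows, so rows that do not move let the fingers close. It gives the time, the measured TCP pose, the force and the opening at its end, in the units of the state.
- manip.get_state(): the state, without advancing time (a new reading comes with each control period).
- manip.camera(name): name is "side" or "top" or "wrist"; returns a dict with "color" (384x512x3 uint8, red, green, blue), "range_z" (384x512 float32, m along the optical axis (not along the pixel's ray), 0 where there is no reading), "K" (3x3 intrinsics, pixels), "k1" (the pictures are not rectified: a ray, as slopes to the right and down, at radius r is drawn at 1 + k1 r^2 times it, then the intrinsics apply), "R" (3x3) and "t" (3): a world point X has camera coordinates R X + t; the wrist camera has in their place "mount" (4x4, takes a point from camera to tool coordinates, whose origin is the TCP and whose axes are the tool frame's). Camera axes: x right, y down, z forward; pixel columns grow to the right and rows downward; lengths in m; the calibration is good to about 2 mm. A picture is of the moment at which its call begins: read the wrist's pose just before it.
- manip.hand_in(): hands the job in, once; it reports no verdict.
Trained networks look in the newest picture that a camera, given by its name, has taken for a name from the list of things; names that differ only in an ending like _2 or _b are one class to them, and where a whole thing is asked for, a point or a joint stands for the part that bears it (a point fixed in the world has none). Each returns a list of dicts, best first, with "score" (0 to 1); they miss things now and then, are a little off and sometimes report something else, mostly with a low value. They report only what shows in the picture. A call takes as long as a camera call.
- manip.recognise(camera, label): "location" ([x, y, z] in m, in world coordinates, good to about 4 mm: the middle of the surface that is visible of it).
- manip.place_of(camera, label): "location" ([x, y, z] in m, in world coordinates, good to about 4 mm: a listed point, or the origin of a listed thing).
The state is a dict: "t": time; "joint_positions": joint angles; "qd": joint speeds; "joint_efforts": joint torques, N m; "position": TCP position; "eef_rot": TCP orientation; "contact_force": force on the tool from outside, world axes, zero at the start; "moment": the same for the moment, N m; "width": opening from 0.0 (shut) to 1.0 (fully open).
Only numpy, scipy, OpenCV 4.12 (cv2) and the standard library are available. Lean on these libraries where they do the work, as an engineer would, in place of code of your own. Each camera call takes 0.05 s, during which the arm holds its last target.

## Working session

There is one attempt and no reset: what is moved stays moved. The work goes in short steps, Python scripts to look and compute and a tool call to move; the robot and the scene stay as the last step left them, time stands still between calls to the robot, and variables do not carry over. Pictures are saved under pics/ and viewed, and the job is handed in when it is done.

Besides the shell and the picture viewer there is one more tool, called after "Call:" as name(argument=value, ...) on one line, values as JSON. move_arm: Moves the arm, as the interface text tells. Its arguments: {"type":"object","properties":{"motion":{"type":"array"},"hand":{"type":"number"},"squeeze":{"type":"number"}},"required":["motion"]}

```bash
mkdir -p pics; ls
cat > h.py <<'E'
import numpy as np, cv2
from rig import manip
def shot(name,fn):
    s=manip.get_state(); c=manip.camera(name)
    cv2.imwrite('pics/'+fn,c['color'][:,:,::-1]); 
    return s,c
E
python3 - <<'E'
from h import *
s=manip.get_state(); print(s)
for n in ['top','side','wrist']:
    s,c=shot(n,n+'0.png'); print(n,c['K'],c['k1'])
    for l in ['lock_pin','eye_top','idler_centre','pivot','drive','pin_block']:
        r=manip.place_of(n,l); print(n,l,[(np.round(x['location'],4).tolist(),round(x['score'],2)) for x in r[:2]])
E
```

```text
pics
{'t': 0.0, 'joint_positions': array([-69.20832839,  18.4385571 ,  -4.01532741,  83.17640902,
         1.2927376 ,  78.54028365,  -3.25834761]), 'qd': array([ 0.04548863, -0.03540433,  0.01584399, -0.09576242, -0.0177592 ,
        0.00068223, -0.04899955]), 'joint_efforts': array([ 1.28253009e-04, -4.93587184e+01, -3.81932035e-01, -3.14328396e+01,
        1.31389144e-02,  1.15962705e-02, -1.23720187e-05]), 'position': array([0.22198973, 0.61033531, 0.23021595]), 'eef_rot': array([1.79996331e+02, 1.10131704e-01, 7.00191150e+01]), 'contact_force': array([-0.05889895,  0.1539665 , -0.62594041]), 'moment': array([-0.00920109,  0.00613972, -0.01257467]), 'width': 1.0045175055023832}
top [[394.76731397   0.         260.0039948 ]
 [  0.         394.76731397 197.07142562]
 [  0.           0.           1.        ]] 0.012783503524404482
top lock_pin [([0.5166, -0.2592, 0.0033], 0.57), ([0.5731, -0.2645, 0.0055], 0.3)]
top eye_top [([0.5887, 0.0985, 0.095], 0.92)]
top idler_centre [([0.6013, 0.0636, 0.0917], 0.59)]
top pivot [([0.5671, 0.1698, 0.0897], 0.79)]
top drive [([0.5983, 0.0962, -0
[... 204 characters left out ...]
  0.           1.        ]] 0.027812480049956366
side lock_pin [([0.512, -0.263, 0.0056], 0.64)]
side eye_top [([0.5896, 0.1009, 0.0984], 0.57)]
side idler_centre [([0.6022, 0.0585, 0.0923], 0.69)]
side pivot [([0.5703, 0.1671, 0.0895], 0.57)]
side drive [([0.5971, 0.096, -0.0017], 0.84)]
side pin_block [([0.5983, 0.0965, -0.0012], 0.63), ([0.5113, -0.2627, -0.0037], 0.58)]
wrist [[322.40202908   0.         258.40297727]
 [  0.         322.40202908 193.79202426]
 [  0.           0.           1.        ]] 0.02646099711270327
wrist lock_pin [([0.3042, 0.3514, 0.0008], 0.64)]
wrist eye_top []
wrist idler_centre [([0.4416, 0.4757, -0.0003], 0.53)]
wrist pivot []
wrist drive []
wrist pin_block []
```

View pics/top0.png

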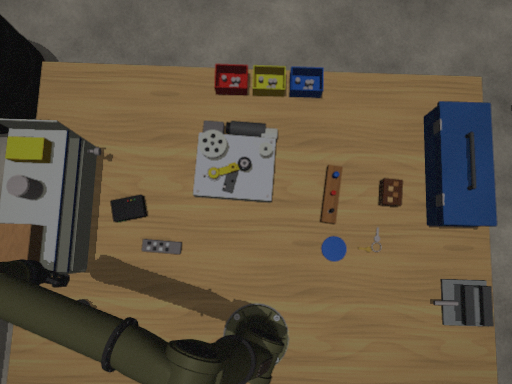

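View pics/side0.png

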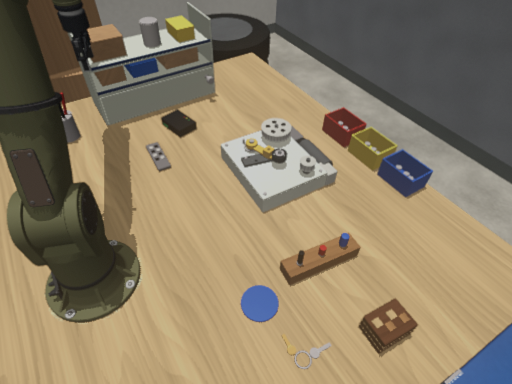

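Call:
move_arm(motion=[[[0.02,-0.04,0.01,-3],[0.02,-0.04,0.01,-3],[0.03,-0.035,0.01,-3],[0.03,-0.035,0.01,-3],[0.03,-0.035,0.01,-3],[0.03,-0.035,0.01,-3],[0.03,-0.035,0.01,-3],[0.03,-0.035,0.01,-3],[0.03,-0.035,0.01,-3],[0.02,-0.04,0.01,-3],[0.02,-0.04,0,-3],[0.01,-0.045,0,-3],[0.01,-0.045,0,-3],[0,-0.02,0,0],[0,0,0,0]]], hand=-1)

```text
t: 2.55
position: [0.5327, 0.091, 0.332]
eef_rot: [179.9, -0.0, 30.6]
contact_force: [-0.7, 0.3, -0.4]
width: 1.0
```

Run:
```python
from h import *
s,c=shot('wrist','w1.png'); print(s['t'],s['position'],s['eef_rot'],s['joint_positions']); print(c['mount'])
for l in ['eye_top','idler_centre','pivot','drive']:
        r=manip.place_of('wrist',l); print(l,[(np.round(x['location'],4).tolist(),round(x['score'],2)) for x in r[:2]])
```

```text
2.55 [0.53273015 0.09097316 0.33195136] [ 1.79930990e+02 -3.50752756e-02  3.05791050e+01] [-35.37246325   2.81846793  23.93391239  90.22430125  -1.09065313
  87.14400467  19.1680917 ]
[[ 9.99999871e-01  2.37027840e-04 -4.49803165e-04  7.10869610e-05]
 [-1.09627674e-04  9.64393320e-01  2.64472140e-01 -6.84236851e-02]
 [ 4.96474427e-04 -2.64472057e-01  9.64393221e-01 -1.43375157e-01]
 [ 0.00000000e+00  0.00000000e+00  0.00000000e+00  1.00000000e+00]]
eye_top [([0.5876, 0.099, 0.0973], 0.81)]
idler_centre [([0.6037, 0.061, 0.0919], 0.66), ([0.5126, -0.2609, 0.0027], 0.62)]
pivot [([0.5694, 0.1647, 0.0912], 0.96)]
drive [([0.6027, 0.0954, 0.0007], 0.97), ([0.5702, 0.165, 0.0907], 0.45)]
```

View pics/w1.png

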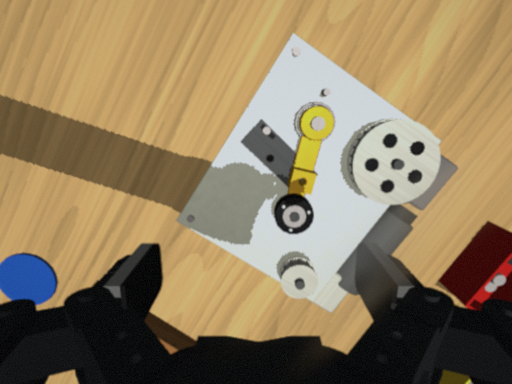

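```bash
cat >> h.py <<'E'
from scipy.spatial.transform import Rotation as Rt
def wpose(s,c):
    T=np.eye(4); T[:3,:3]=Rt.from_euler('xyz',s['eef_rot'],degrees=True).as_matrix(); T[:3,3]=s['position']
    return T@c['mount']
def pix2w(c,T,uv,z):
    # ray through pixel to plane z ; T camera->world
    K=c['K']; d=np.array([c['k1'],0,0,0])
    p=cv2.undistortPoints(np.array([[uv]],float),K,d)[0,0]
    r=T[:3,:3]@np.array([p[0],p[1],1]); o=T[:3,3]
    return o+r*(z-o[2])/r[2]
def w2pix(c,T,X):
    Ti=np.linalg.inv(T)
    uv,_=cv2.projectPoints(np.array([X],float),cv2.Rodrigues(Ti[:3,:3])[0],Ti[:3,3],c['K'],np.array([c['k1'],0,0,0]))
    return uv[0,0]
def fT(c):
    T=np.eye(4); T[:3,:3]=c['R'].T; T[:3,3]=-c['R'].T@c['t']; return T
E
python3 - <<'E'
import cv2
im=cv2.imread('pics/w1.png')[85:245,230:350]
cv2.imwrite('pics/w1z.png',cv2.resize(im,None,fx=3.7,fy=3.7,interpolation=cv2.INTER_CUBIC))
E
```

```text
(no output)
```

View pics/w1z.png

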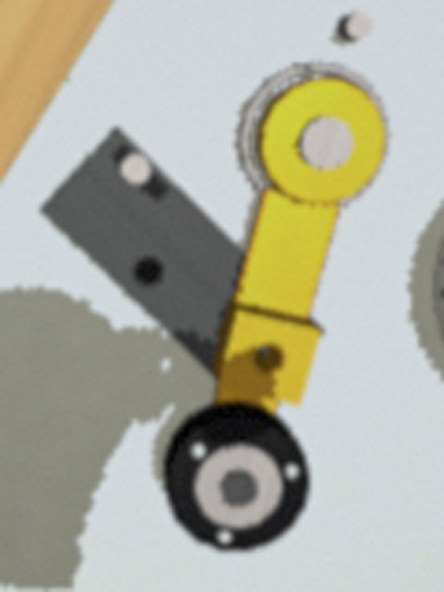

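Run:
```python
from h import *
s,c=shot('wrist','w1b.png'); T=wpose(s,c)
f=lambda u,z: pix2w(c,T,u,z)
piv=f((318.4,123.6),.10); eye=f((302.7,181.2),.097); idl=f((294.3,216.6),.105); hole=f((270,158),.070)
def rz(u):
    u=np.round(u).astype(int); d=c['range_z'][u[1]-2:u[1]+3,u[0]-2:u[0]+3]; d=np.median(d)
    p=cv2.undistortPoints(np.array([[u]],float),c['K'],np.array([c['k1'],0,0,0]))[0,0]
    return (T@np.array([p[0]*d,p[1]*d,d,1]))[:3]
for n,u,p in [('piv',(318.4,123.6),piv),('eye',(302.7,181.2),eye),('idl',(294.3,216.6),idl),('hole',(270,158),hole)]: print(n,p,rz(np.array(u)))
print(np.linalg.norm((eye-piv)[:2]),np.linalg.norm((idl-piv)[:2]),np.linalg.norm((idl-eye)[:2]),np.linalg.norm((hole-piv)[:2]))
a=lambda v:np.degrees(np.arctan2(v[1],v[0]))
print(a(eye-piv),a(idl-piv),a(hole-piv), np.radians(a(idl-piv)-a(hole-piv)))
```

```text
piv [0.56498674 0.17448009 0.1       ] [0.56598719 0.17417047 0.09374847]
eye [0.58734134 0.10885664 0.097     ] [0.58731451 0.10935232 0.09782746]
idl [0.60087513 0.06779207 0.105     ] [0.60013812 0.06777598 0.10749721]
hole [0.5420411  0.10920824 0.07      ] [0.54193261 0.10932084 0.07096528]
0.06932651197096547 0.11256246813854133 0.043237276391127184 0.06918754479674083
-71.18861735976888 -71.40776712184001 -109.36859674037449 0.6625414636320097
```

Run:
```python
from h import *
s=manip.get_state(); print(s['position'],s['eef_rot'])
for n in ['top','side']:
    s,c=shot(n,n+'1.png'); T=fT(c)
    for X in [[.5873,.1089,.097],[.5887,.099,.097],[.6009,.0678,.105],[.602,.062,.105]]: print(n,X,w2pix(c,T,X))
    im=cv2.imread('pics/'+n+'1.png')
    x,y,w,h=(180,110,110,100) if n=='top' else (215,105,125,110)
    cv2.imwrite(f'pics/{n}1z.png',cv2.resize(im[y:y+h,x:x+w],None,fx=6,fy=5.4 if 0 else 6,interpolation=cv2.INTER_CUBIC)[:600])
```

```text
[0.53193127 0.09775157 0.33119843] [-1.79986020e+02  3.68917448e-03  3.11933025e+01]
top [0.5873, 0.1089, 0.097] [229.51499949 166.97852319]
top [0.5887, 0.099, 0.097] [232.37114297 166.67538971]
top [0.6009, 0.0678, 0.105] [241.37514296 163.02650035]
top [0.602, 0.062, 0.105] [243.05611808 162.76988089]
side [0.5873, 0.1089, 0.097] [265.99816414 147.10166811]
side [0.5887, 0.099, 0.097] [268.12801138 148.7124756 ]
side [0.6009, 0.0678, 0.105] [277.23121272 151.04965553]
side [0.602, 0.062, 0.105] [278.61195165 151.99285849]
```

Run:
```python
import cv2
im=cv2.imread('pics/top0.png')[110:210,185:285]
cv2.imwrite('pics/t0z.png',cv2.resize(im,None,fx=6,fy=6,interpolation=cv2.INTER_CUBIC))
```

```text
(no output)
```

View pics/t0z.png

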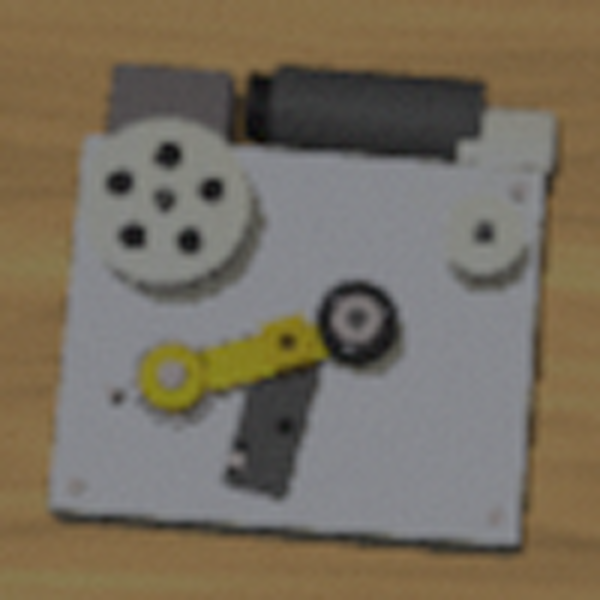

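View pics/side1z.png

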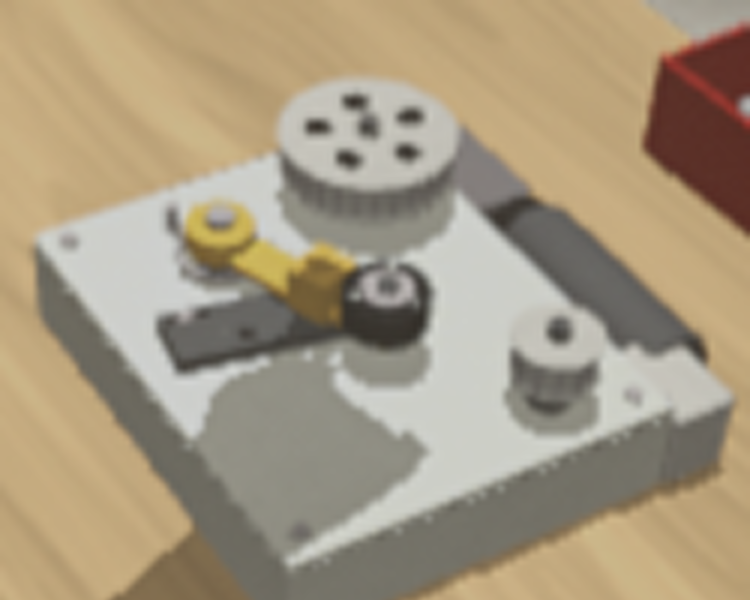

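Run:
```python
from h import *
s,c=shot('wrist','w2.png'); T=wpose(s,c); print(s['position'],s['eef_rot'],s['qd'].round(2))
im=cv2.imread('pics/w2.png')[85:245,230:350]
cv2.imwrite('pics/w2z.png',cv2.resize(im,None,fx=3.7,fy=3.7,interpolation=cv2.INTER_CUBIC))
import pickle; pickle.dump((s,c),open('w2.pkl','wb'))
for l in ['eye_top','idler_centre','pivot','drive']:
        r=manip.place_of('wrist',l); print(l,[(np.round(x['location'],4).tolist(),round(x['score'],2)) for x in r[:1]])
```

```text
[0.53200025 0.09718926 0.33120202] [-1.79996973e+02  8.44158156e-03  3.11457639e+01] [ 0.16 -0.    0.35 -0.06  0.04  0.07  0.03]
eye_top []
idler_centre [([0.6044, 0.0593, 0.0915], 0.6)]
pivot [([0.5681, 0.1647, 0.0915], 0.94)]
drive [([0.6, 0.0931, 0.0017], 0.81)]
```

View pics/w2z.png

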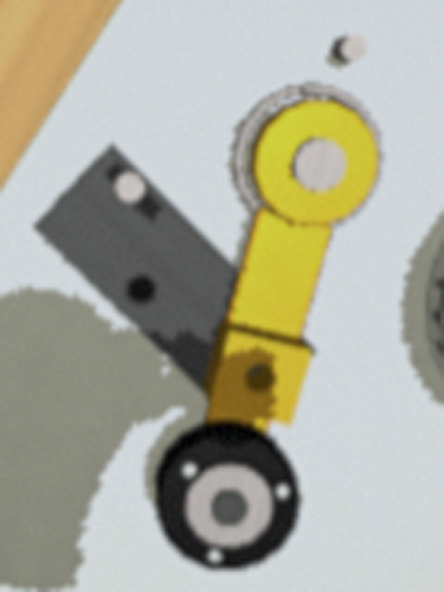

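Run:
```python
from h import *
import pickle
s,c=pickle.load(open('w2.pkl','rb')); T=wpose(s,c)
def f(u,z): return pix2w(c,T,(u[0]/3.7+230-.4,u[1]/3.7+85-.4),z)
piv=f((320,164),.094);eye=f((261,377),.097);idl=f((229,506),.105);hole=f((141,289),.07)
print(piv,eye,idl,hole)
print(np.linalg.norm((eye-piv)[:2]),np.linalg.norm((idl-piv)[:2]),np.linalg.norm((hole-piv)[:2]))
a=lambda v:np.degrees(np.arctan2(v[1],v[0]))
print(a(eye-piv),a(idl-piv),a(hole-piv), np.radians(a(idl-piv)-a(hole-piv)))
```

```text
[0.56733531 0.16757647 0.094     ] [0.58840508 0.10094279 0.097     ] [0.601349   0.06003057 0.105     ] [0.54282276 0.10179242 0.07      ]
0.06988549576199587 0.11279650015829537 0.07020261599114226
-72.45289588999347 -72.44933028039256 -110.43647963099517 0.6630008296148413
```

Call:
move_arm(motion=[[[0,-0.02,0,3],[0,-0.035,0,5],[0,-0.04,0,6],[0,-0.04,-0.01,6],[0,-0.04,-0.01,6],[-0.005,-0.04,-0.015,6],[-0.005,-0.04,-0.015,6],[-0.005,-0.04,-0.015,6],[-0.003,-0.035,-0.015,5],[0,-0.027,-0.01,2],[0,0,0,0],[0,0,0,0],[0,0,0,0]]])

```text
t: 4.5
position: [0.515, -0.2597, 0.2417]
eef_rot: [180.0, -0.0, 82.1]
contact_force: [-0.4, 0.6, 0.0]
width: 1.0
```

Run:
```python
from h import *
import pickle
for i in range(3): s,c=shot('wrist','w3.png')
T=wpose(s,c); print(s['t'],s['position'],s['eef_rot'],s['joint_positions'].round(1),s['qd'].round(2))
pickle.dump((s,c),open('w3.pkl','wb'))
for l in ['lock_pin','pin_block','drift','hex_driver']:
        r=manip.place_of('wrist',l); print(l,[(np.round(x['location'],4).tolist(),round(x['score'],2)) for x in r[:2]])
```

```text
4.6 [ 0.5150478  -0.2595728   0.24185117] [ 1.79943654e+02 -3.78003057e-02  8.21609570e+01] [-11.   10.4  40.   94.4  -6.9  77.7 112.2] [-0.1  -0.1   0.11  0.02  0.14 -0.16  0.11]
lock_pin [([0.5131, -0.2585, 0.0091], 0.81)]
pin_block [([0.5128, -0.263, 0.0031], 0.63)]
drift [([0.4464, -0.2496, 0.0035], 0.51)]
hex_driver [([0.5794, -0.266, 0.0014], 0.75)]
```

View pics/w3.png

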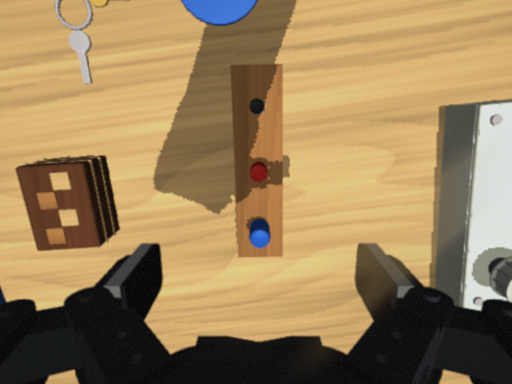

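Run:
```python
from h import *
import pickle
s,c=pickle.load(open('w3.pkl','rb')); T=wpose(s,c)
im=c['color'].astype(int); m=(im[:,:,0]>80)&(im[:,:,1]<40)&(im[:,:,2]<40)
n,l,st,ce=cv2.connectedComponentsWithStats(m.astype(np.uint8)); 
for i in range(1,n):
    if st[i,4]>20: print(st[i],ce[i])
d=c['range_z']; ys,xs=np.where(m&(abs(np.arange(512)[None]-259)<15)&(abs(np.arange(384)[:,None]-172)<15))
P=[]
for x,y in zip(xs,ys):
    p=cv2.undistortPoints(np.array([[[x,y]]],float),c['K'],np.array([c['k1'],0,0,0]))[0,0]
    P.append((T@np.array([p[0]*d[y,x],p[1]*d[y,x],d[y,x],1]))[:3])
P=np.array(P); top=P[P[:,2]>P[:,2].max()-.005]
print(P[:,2].max(),top.mean(0),(top.max(0)+top.min(0))/2,len(top),P.min(0),P.max(0))
```

```text
[250 164  17  18 232] [258.04310345 172.63362069]
0.38515856768320544 [ 0.44820015 -0.2487318   0.38515857] [ 0.44820015 -0.2487318   0.38515857] 3 [ 0.44820015 -0.26650834  0.05621991] [ 0.52124732 -0.2487318   0.38515857]
```

Run:
```python
from h import *
import pickle
s,c=pickle.load(open('w3.pkl','rb')); T=wpose(s,c)
im=c['color'].astype(int); m=(im[:,:,0]>80)&(im[:,:,1]<40)&(im[:,:,2]<40)
d=c['range_z']; ys,xs=np.where(m&(d>0.1))
P=[]
for x,y in zip(xs,ys):
    p=cv2.undistortPoints(np.array([[[x,y]]],float),c['K'],np.array([c['k1'],0,0,0]))[0,0]
    P.append((T@np.array([p[0]*d[y,x],p[1]*d[y,x],d[y,x],1]))[:3])
P=np.array(P); print(np.histogram(P[:,2]))
top=P[(P[:,2]>.066)&(P[:,2]<.074)]
print(top.mean(0),(top.max(0)+top.min(0))/2,len(top),np.ptp(top,axis=0))
```

```text
(array([  1,   0,   0,   0,   0,   0,   0,  34, 146,  48]), array([0.05621991, 0.05778284, 0.05934577, 0.06090871, 0.06247164,
       0.06403457, 0.0655975 , 0.06716043, 0.06872336, 0.07028629,
       0.07184922]))
[ 0.51208177 -0.25831835  0.06962438] [ 0.51251317 -0.25825636  0.06965845] 228 [0.0174683  0.01650396 0.00438155]
```

Call:
move_arm(motion=[[[-0.003,0.001,-0.02,0],[0,0,-0.035,0],[0,0,-0.04,0],[0,0,-0.04,0],[0,0,-0.03,0],[0,0,-0.02,0],[0,0,-0.01,0],[0,0,0,0],[0,0,0,0]]])

```text
t: 5.75
position: [0.5119, -0.2605, 0.0473]
eef_rot: [179.9, 0.0, 82.0]
contact_force: [0.2, 0.5, 0.3]
width: 1.001
```

Call:
move_arm(motion=[[[0,0,0,0],[0,0,0,0],[0,0,0,0],[0,0,0,0],[0,0,0,0],[0,0,0,0],[0,0,0,0],[0,0,0,0]]], hand=1, squeeze=30)

```text
t: 6.55
position: [0.5113, -0.2602, 0.0467]
eef_rot: [180.0, -0.0, 82.0]
contact_force: [-1.3, 0.7, 3.6]
width: 0.192
```

Run:
```python
from h import *
for i in range(2): s,c=shot('wrist','w4.png')
print(s)
```

```text
{'t': 6.6, 'joint_positions': array([ -7.0895991 ,  21.45322895,  37.18635846, 106.72986041,
       -15.33630265,  56.82883729, 118.68535392]), 'qd': array([-0.04342708,  0.01705356,  0.02168098, -0.14408568,  0.02804409,
        0.06629979, -0.03961331]), 'joint_efforts': array([ 1.44569026e-01, -3.75779629e+01,  6.79797918e+00, -2.47591263e+01,
        2.36872758e-02, -4.15258314e-01, -7.00617747e-04]), 'position': array([ 0.51136506, -0.260125  ,  0.0466634 ]), 'eef_rot': array([ 1.79978830e+02, -1.26374561e-02,  8.20186650e+01]), 'contact_force': array([-0.93762665,  1.31584321,  4.64372277]), 'moment': array([ 0.14364677,  0.1832018 , -0.0025315 ]), 'width': 0.1941706696245985}
```

View pics/w4.png

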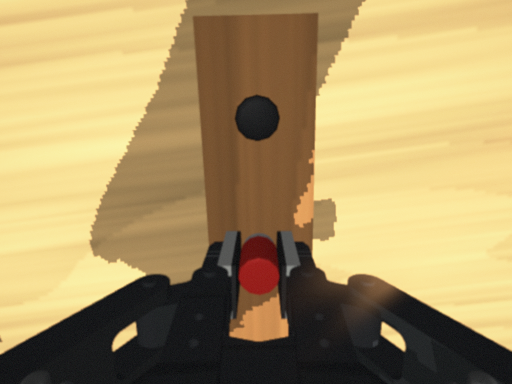

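Call:
move_arm(motion=[[[0,0,0.005,0],[0,0,0.015,0],[0,0,0.025,0],[0,0,0.035,0],[0,0,0.035,0],[0,0,0.03,0],[0,0,0.015,0],[0,0,0,0],[0,0,0,0]]])

```text
t: 7.55
position: [0.5106, -0.2598, 0.2054]
eef_rot: [-179.9, -0.0, 82.0]
contact_force: [0.6, -0.7, -1.4]
width: 0.199
```

Run:
```python
from h import *
import pickle
for i in range(2): s,c=shot('wrist','w5.png')
pickle.dump((s,c),open('w5.pkl','wb'))
print(s['position'],s['contact_force'],s['moment'],s['width'],s['joint_positions'].round(1))
shot('side','s5.png')
im=c['color'].astype(int); m=(im[:,:,0]>80)&(im[:,:,1]<50)&(im[:,:,2]<50)
d=c['range_z']; ys,xs=np.where(m&(d>0.06)&(d<.25))
P=[]
for x,y in zip(xs,ys):
    p=cv2.undistortPoints(np.array([[[x,y]]],float),c['K'],np.array([c['k1'],0,0,0]))[0,0]
    P.append((c['mount']@np.array([p[0]*d[y,x],p[1]*d[y,x],d[y,x],1]))[:3])
P=np.array(P); print(len(P),np.histogram(P[:,2]))
top=P[P[:,2]<np.percentile(P[:,2],10)+.003]; print(top.min(0),top.max(0),top.mean(0))
b=cv2.imread('pics/s5.png'); cv2.imwrite('pics/s5z.png',cv2.resize(b[150:300,220:380],None,fx=4,fy=4,interpolation=cv2.INTER_CUBIC))
```

```text
[ 0.51027232 -0.25955724  0.20468133] [ 0.76078791  0.19860434 -1.19949686] [-0.05383415 -0.02619294 -0.01955324] 0.19742192078730714 [-10.9  11.4  40.2  97.8  -7.6  73.8 112.9]
1483 (array([780, 410,  55,  45,  43,  37,  28,  35,  25,  25]), array([-0.02508324, -0.02265309, -0.02022294, -0.01779279, -0.01536264,
       -0.01293249, -0.01050234, -0.00807219, -0.00564204, -0.00321188,
       -0.00078173]))
[-0.0067032  -0.00825483 -0.02508324] [ 0.00970587  0.00877449 -0.02062541] [ 0.00138397 -0.00020505 -0.02285041]
```

View pics/w5.png

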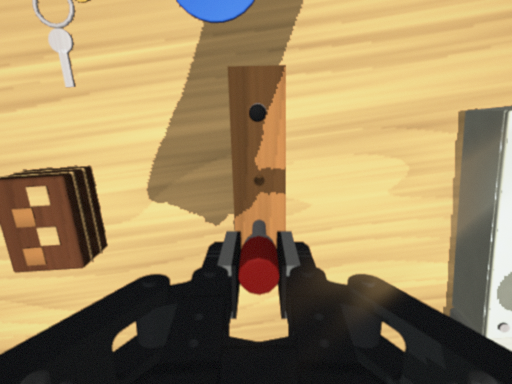

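View pics/s5z.png

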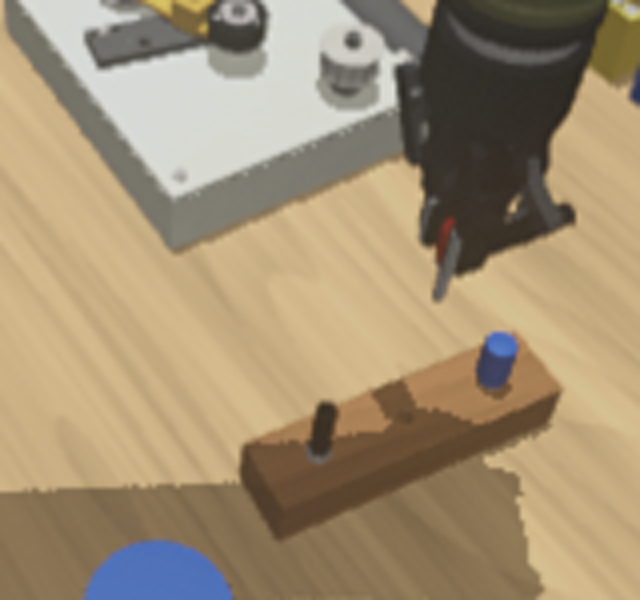

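Call:
move_arm(motion=[[[0,0.02,0,-3],[0.005,0.035,0,-5],[0.01,0.04,0,-6],[0.01,0.04,0,-6],[0.01,0.04,0,-6],[0.01,0.04,0,-6],[0.01,0.04,0,-6],[0.01,0.04,0,-6],[0.008,0.035,-0.01,-5],[0.004,0.029,-0.02,-2],[0,0,-0.01,0],[0,0,0,0],[0,0,0,0],[0,0,0,0]]])

```text
t: 9.1
position: [0.5886, 0.097, 0.167]
eef_rot: [180.0, -0.0, 30.9]
contact_force: [0.1, -1.2, -0.1]
width: 0.197
```

Run:
```python
from h import *
import pickle
for i in range(2): s,c=shot('wrist','w6.png')
pickle.dump((s,c),open('w6.pkl','wb'))
print(s['t'],s['position'],s['eef_rot'],s['contact_force'],s['width'],s['joint_positions'].round(1))
s2,c2=shot('side','s6.png');T=fT(c2);p=s['position']
print('side proj tip',w2pix(c2,T,p-[0,0,.0427]),'eye',w2pix(c2,T,[.5867,.0999,.097]))
b=cv2.imread('pics/s6.png'); cv2.imwrite('pics/s6z.png',cv2.resize(b[80:200,210:350],None,fx=5,fy=5,interpolation=cv2.INTER_CUBIC))
b=cv2.imread('pics/w6.png'); cv2.imwrite('pics/w6z.png',cv2.resize(b[150:300,180:340],None,fx=4,fy=4,interpolation=cv2.INTER_CUBIC))
```

```text
9.15 [0.58872572 0.09722961 0.16722847] [ 1.79965790e+02 -7.33902653e-02  3.08776302e+01] [-0.63790528 -0.34585267 -0.52858697] 0.19898596670312055 [-38.1  15.2  30.8  97.   -8.2  70.   25.6]
side proj tip [268.90651024 142.13639312] eye [267.43555215 148.76695184]
```

View pics/w6z.png

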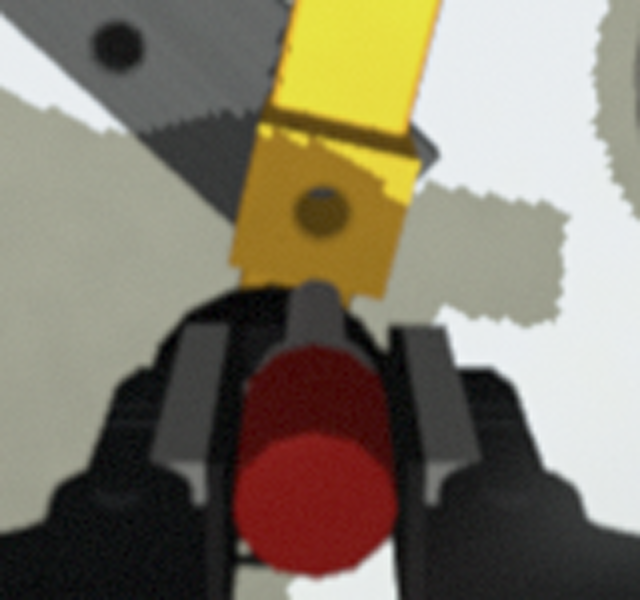

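View pics/s6z.png

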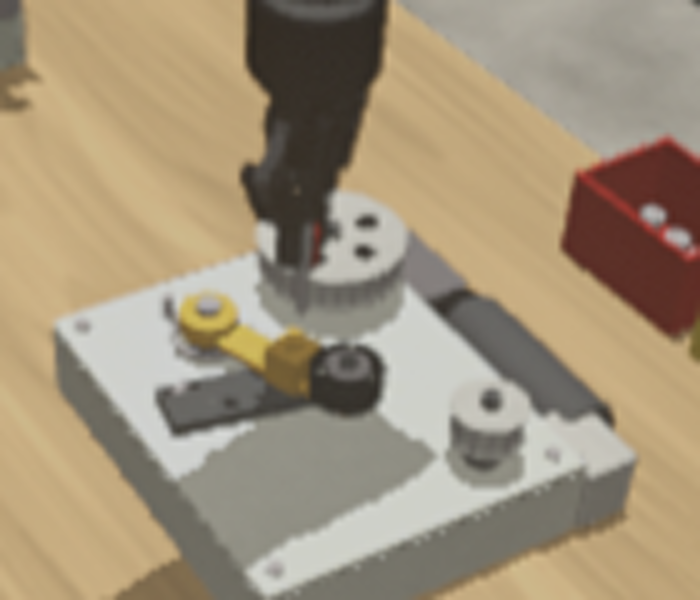

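```bash
cat > rel.py <<'E'
from h import *
def axis(c,u,zt):  # pixel -> tool xy at tool depth zt, camera-mount estimate
    return pix2w(c,c['mount'],u,zt)[:2]
E
python3 - <<'E'
from rel import *
import pickle
s,c=pickle.load(open('w6.pkl','rb')); T=wpose(s,c)
z=lambda u:(u[0]/4+180-.4,u[1]/4+150-.4)
k=axis(c,z((316,504)),-.0223); e=axis(c,z((322,213)),s['position'][2]-.097)
print('knob',k,'eye',e)
m=c['mount']
for zt in (.0427,.0377,.0067): print(zt,w2pix(c,m,[k[0],k[1],zt]))
print('tip seen',z((316,288)))
R=Rt.from_euler('xyz',s['eef_rot'],degrees=True).as_matrix()
print('move xy',(R@np.array([*(e-k),0]))[:2])
im=c['color'].astype(int); mm=(im[:,:,0]>105)&(im[:,:,1]<50)&(im[:,:,2]<50)
ys,xs=np.where(mm); print(xs.min(),xs.max(),ys.min(),ys.max(),xs.mean(),ys.mean())
E
```

```text
knob [0.00011126 0.000217  ] eye [ 0.00115639 -0.00334454]
0.0427 [258.59122899 221.51111979]
0.0377 [258.59169341 224.41767432]
0.0067 [258.59521418 246.29460589]
tip seen (258.6, 221.6)
move xy [-0.00093082  0.00359312]
239 277 258 293 258.0121381886088 275.51633986928107
```

Run:
```python
from rel import *
import pickle
s,c=pickle.load(open('w6.pkl','rb'))
b=c['color'][190:260,230:290,::-1]; cv2.imwrite('pics/w6q.png',cv2.resize(b,None,fx=8,fy=8,interpolation=cv2.INTER_NEAREST))
m=c['mount']
# overlays: shank outlines
k=np.array([.0001,.0002])
for zt,r in ((.0427,2.),(.0427,2.5),(.0427,3.),(.0377,4),(.0067,4)):
    r/=1000
    print(zt,r,[w2pix(c,m,[k[0]+dx*r,k[1]+dy*r,zt]).round(1).tolist() for dx,dy in((-1,0),(1,0),(0,-1),(0,1))])
```

```text
0.0427 0.002 [[255.3, 221.5], [261.8, 221.5], [258.6, 218.4], [258.6, 224.6]]
0.0427 0.0025 [[254.5, 221.5], [262.7, 221.5], [258.6, 217.6], [258.6, 225.3]]
0.0427 0.003 [[253.7, 221.5], [263.5, 221.5], [258.6, 216.9], [258.6, 226.1]]
0.0377 0.004 [[251.9, 224.4], [265.3, 224.4], [258.6, 218.1], [258.6, 230.6]]
0.0067 0.004 [[250.6, 246.3], [266.5, 246.3], [258.6, 238.9], [258.6, 253.5]]
```

View pics/w6q.png

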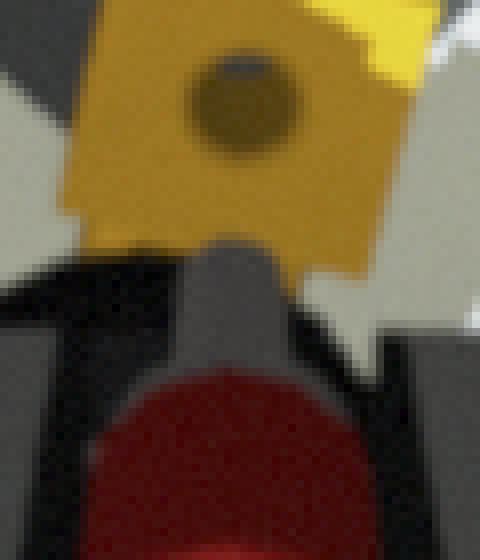

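Call:
move_arm(motion=[[[-0.001,0.004,-0.008,0],[0,0,-0.01,0],[0,0,-0.004,0],[0,0,0,0],[0,0,0,0],[0,0,0,0]]])

```text
t: 9.85
position: [0.5874, 0.1028, 0.1446]
eef_rot: [180.0, -0.0, 31.0]
contact_force: [0.2, 0.1, -0.9]
width: 0.195
```

```bash
cat > look.py <<'E'
from rel import *
import pickle,sys
n=sys.argv[1]
for i in range(2): s,c=shot('wrist',n+'.png')
pickle.dump((s,c),open(n+'.pkl','wb'))
print(s['t'],s['position'],s['eef_rot'],s['contact_force'],s['width'])
b=c['color'][190:260,230:290,::-1]; cv2.imwrite(f'pics/{n}q.png',cv2.resize(b,None,fx=8,fy=8,interpolation=cv2.INTER_NEAREST))
E
python3 look.py w7
```

```text
9.9 [0.58747418 0.10281809 0.1446864 ] [ 1.79984311e+02 -3.89363072e-02  3.10079082e+01] [0.16159438 0.44886631 0.10757318] 0.19105094152365001
```

View pics/w7q.png

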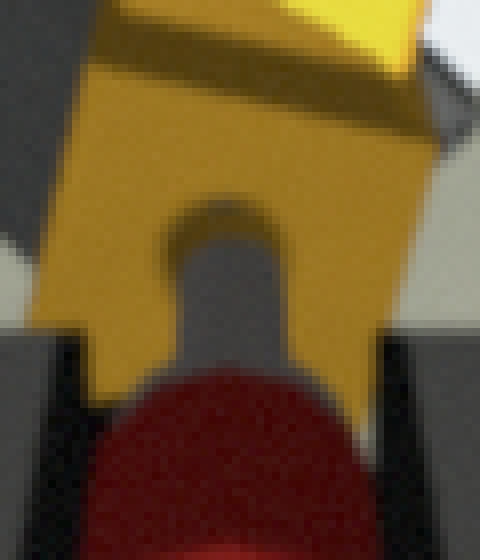

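Run:
```python
from rel import *
import pickle
s,c=pickle.load(open('w7.pkl','rb'));m=c['mount']
zt=s['position'][2]-.097
e=axis(c,(225/8+229.5,258/8+189.5),zt);print(e)
for r in(.00455,):print([((w2pix(c,m,[e[0]+dx*r,e[1]+dy*r,zt])-[229.5,189.5])*8).round(0).tolist() for dx,dy in((-1,0),(1,0),(0,-1),(0,1))])
for k in [(.0003,.0006),(.0003,.0002)]:
  for zz,r in ((.0427,.0025),(.0377,.004)):print(k,zz,[((w2pix(c,m,[k[0]+dx*r,k[1]+dy*r,zz])-[229.5,189.5])*8).round(0).tolist() for dx,dy in((-1,0),(1,0),(0,-1),(0,1))])
```

```text
[-0.00049269  0.00221564]
[[167.0, 258.0], [283.0, 258.0], [225.0, 203.0], [225.0, 312.0]]
(0.0003, 0.0006) 0.0427 [[203.0, 261.0], [268.0, 261.0], [235.0, 230.0], [235.0, 291.0]]
(0.0003, 0.0006) 0.0377 [[182.0, 284.0], [289.0, 284.0], [235.0, 234.0], [235.0, 334.0]]
(0.0003, 0.0002) 0.0427 [[203.0, 256.0], [268.0, 256.0], [235.0, 225.0], [235.0, 287.0]]
(0.0003, 0.0002) 0.0377 [[182.0, 279.0], [289.0, 279.0], [235.0, 229.0], [235.0, 329.0]]
```

Call:
move_arm(motion=[[[0,-0.001,-0.002,0],[0,0,-0.002,0],[0,0,-0.002,0],[0,0,-0.001,0],[0,0,0,0],[0,0,0,0]]])

```text
t: 10.55
position: [0.5872, 0.1019, 0.1373]
eef_rot: [180.0, -0.0, 31.0]
contact_force: [-0.2, 0.9, -0.6]
width: 0.195
```

```bash
python3 look.py w8
```

```text
10.6 [0.58721396 0.1018967  0.13738429] [ 1.79994914e+02 -7.62399757e-03  3.10190612e+01] [-0.63494414  0.18580012 -0.55763345] 0.19599969634538728
```

View pics/w8q.png

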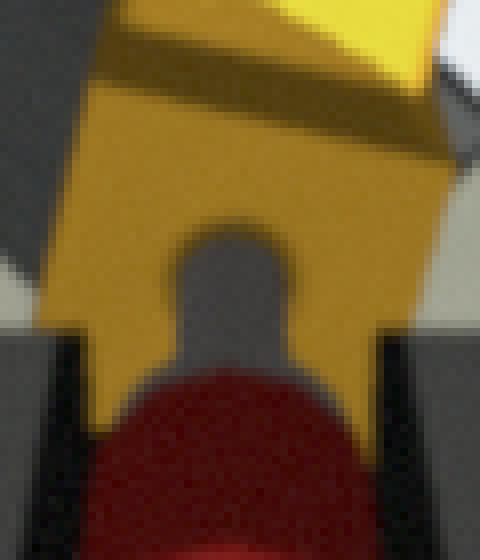

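Call:
move_arm(motion=[[[0,0,-0.002,0],[0,0,-0.002,0],[0,0,-0.002,0],[0,0,0,0]]])

```text
t: 11.05
position: [0.5871, 0.1017, 0.131]
eef_rot: [180.0, 0.0, 31.0]
contact_force: [0.7, 0.0, -0.6]
width: 0.196
```

Call:
move_arm(motion=[[[0,0,-0.002,0],[0,0,-0.003,0],[0,0,-0.003,0],[0,0,-0.003,0],[0,0,0,0],[0,0,0,0]]])

```text
t: 11.65
position: [0.5872, 0.1017, 0.1202]
eef_rot: [180.0, 0.0, 31.0]
contact_force: [1.2, -0.5, -0.7]
width: 0.195
```

Call:
move_arm(motion=[[[0,0,-0.002,0],[0,0,-0.002,0],[0,0,-0.001,0],[0,0,0,0],[0,0,0,0]]])

```text
t: 12.15
position: [0.5872, 0.1018, 0.1152]
eef_rot: [180.0, -0.0, 31.0]
contact_force: [2.4, -0.1, -0.6]
width: 0.197
```

```bash
python3 look.py w9; python3 -c "
from h import *
s,c=shot('side','s9.png'); b=cv2.imread('pics/s9.png'); cv2.imwrite('pics/s9z.png',cv2.resize(b[80:200,210:350],None,fx=5,fy=5,interpolation=cv2.INTER_CUBIC))"
```

```text
12.2 [0.58718383 0.10177096 0.11526873] [ 1.79992803e+02 -8.65517508e-04  3.10103875e+01] [ 1.76269774 -1.18906279 -1.93756304] 0.19884445844559295
```

View pics/s9z.png

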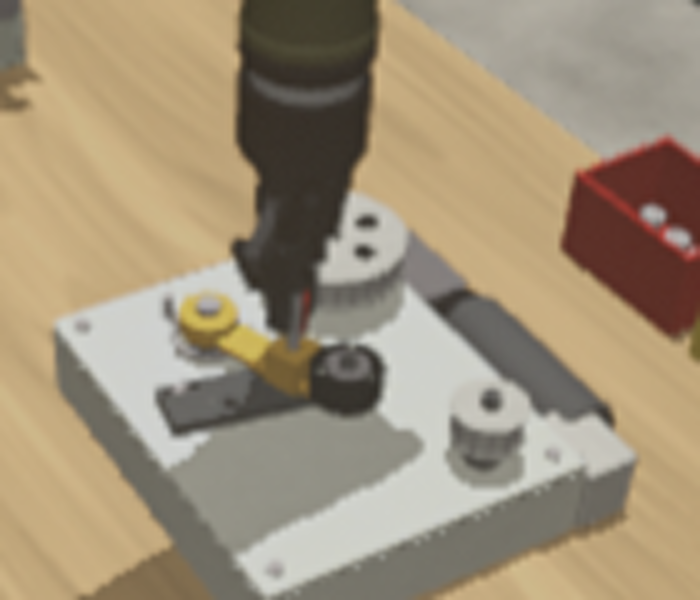

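Call:
move_arm(motion=[[[0,0,0,0],[0,0,0,0],[0,0,0,0],[0,0,0,0],[0,0,0,0],[0,0,0,0]]], hand=-1)

```text
t: 12.9
position: [0.5871, 0.1019, 0.1154]
eef_rot: [-180.0, -0.0, 31.0]
contact_force: [-0.6, 0.5, -0.5]
width: 1.0
```

Call:
move_arm(motion=[[[0,0,0.02,0],[0,0,0.03,0],[0,0,0.03,0],[0,0,0.02,0],[0,0,0,0],[0,0,0,0],[0,0,0,0]]])

```text
t: 13.6
position: [0.5863, 0.1018, 0.2138]
eef_rot: [-180.0, 0.1, 31.0]
contact_force: [-0.1, 0.2, -0.0]
width: 1.001
```

```bash
python3 look.py w10
```

```text
13.65 [0.58626947 0.10179577 0.213726  ] [-1.79964661e+02  1.46807442e-01  3.10184260e+01] [-0.01038936 -0.34039716  0.15458184] 0.9997680295900756
```

View pics/w10.png

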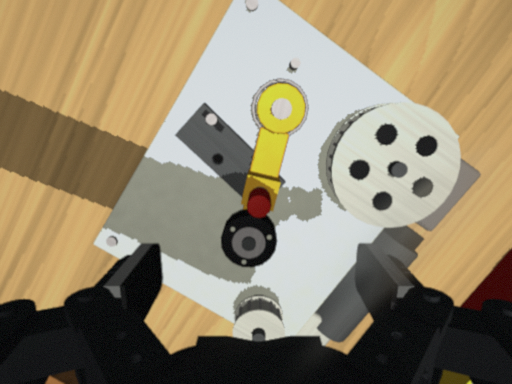

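Call:
move_arm(motion=[[[0.005,-0.015,-0.01,-5],[0.005,-0.015,-0.02,-5],[0.0035,-0.01,-0.015,-3.5],[0,0,0,0],[0,0,0,0],[0,0,0,0]]])

```text
t: 14.3
position: [0.6009, 0.063, 0.171]
eef_rot: [-180.0, -0.1, 17.6]
contact_force: [-0.6, 1.1, 0.8]
width: 0.999
```

```bash
python3 look.py w11
python3 - <<'E'
from rel import *
import pickle
s,c=pickle.load(open('w11.pkl','rb')); T=wpose(s,c)
for n,X in (('wheeltop',[.5999,.0616,.105]),('knobtop',[.5872,.1017,.135])): print(n,w2pix(c,T,X))
E
```

```text
14.35 [0.60104405 0.06306852 0.17116865] [-1.79977674e+02 -8.15947488e-02  1.76464187e+01] [-0.94205768 -0.61553976  0.28502715] 0.9970648691866504
wheeltop [256.59682866 210.70332889]
knobtop [256.37716142 156.1026784 ]
```

View pics/w11.png

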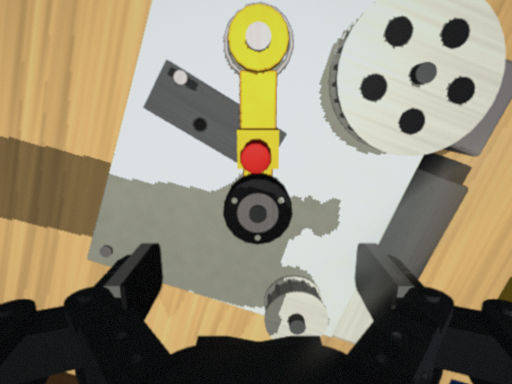

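Call:
move_arm(motion=[[[0,-0.001,-0.02,0],[0,0,-0.025,0],[0,0,-0.025,0],[0,0,-0.015,0],[0,0,-0.008,0],[0,0,0,0],[0,0,0,0]]])

```text
t: 15.1
position: [0.6015, 0.061, 0.0784]
eef_rot: [180.0, -0.1, 17.5]
contact_force: [0.8, 0.3, -0.4]
width: 1.0
```

Call:
move_arm(motion=[[[0,0,0,0],[0,0,0,0],[0,0,0,0],[0,0,0,0],[0,0,0,0],[0,0,0,0]]], hand=1, squeeze=30)

```text
t: 15.7
position: [0.6012, 0.061, 0.0782]
eef_rot: [-180.0, -0.1, 17.5]
contact_force: [-1.8, -0.1, 6.2]
width: 0.55
```

```bash
python3 look.py w12;python3 -c "
from h import *
s,c=shot('side','s12.png'); b=cv2.imread('pics/s12.png'); cv2.imwrite('pics/s12z.png',cv2.resize(b[80:200,210:350],None,fx=5,fy=5,interpolation=cv2.INTER_CUBIC))"
```

```text
15.75 [0.60120141 0.06090998 0.07821994] [-1.79997937e+02 -7.34720557e-02  1.75125622e+01] [-1.83686375  0.34498429  4.49136846] 0.5492112925256475
```

View pics/w12.png

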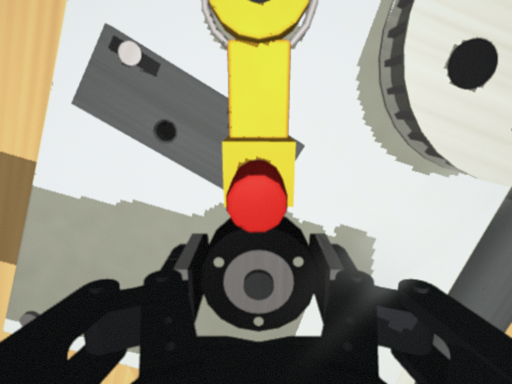

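View pics/s12z.png

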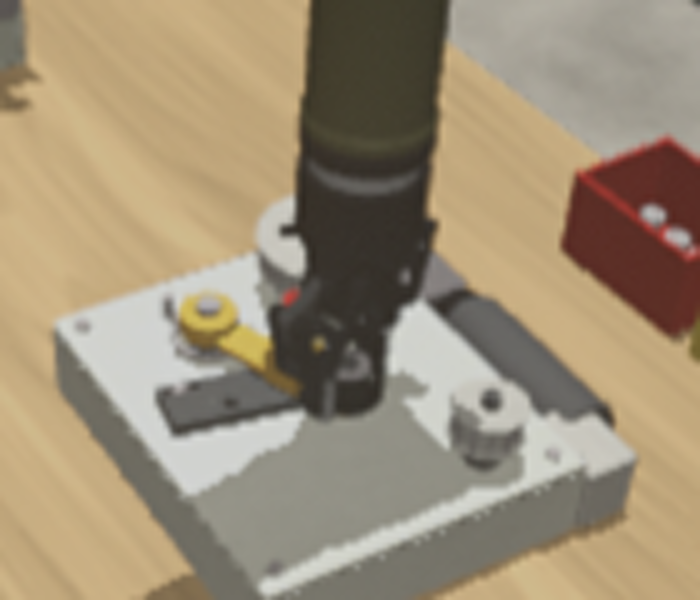

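Run:
```python
import numpy as np
a0=np.radians(-72.4)
f=lambda t:0.112*np.array([np.cos(a0-t),np.sin(a0-t)])
for i in range(20):
    print(np.round((f(.03*(i+1))-f(.03*i))*1000,1).tolist(), end=' ')
print(f(.6)-f(0),f(.66)-f(0))
```

```text
[-3.2, -1.0] [-3.2, -0.9] [-3.3, -0.8] [-3.3, -0.7] [-3.3, -0.6] [-3.3, -0.5] [-3.3, -0.4] [-3.3, -0.3] [-3.4, -0.2] [-3.4, -0.1] [-3.4, 0.0] [-3.4, 0.1] [-3.4, 0.2] [-3.3, 0.3] [-3.3, 0.4] [-3.3, 0.5] [-3.3, 0.6] [-3.3, 0.7] [-3.3, 0.8] [-3.2, 0.9] [-0.06619482 -0.00047515] [-0.07256674  0.00165641]
```

First 10 rows (0.3 rad), then check.

Call:
move_arm(motion=[[[-0.0032,-0.001,0,-1.7],[-0.0032,-0.0009,0,-1.7],[-0.0033,-0.0008,0,-1.7],[-0.0033,-0.0007,0,-1.7],[-0.0033,-0.0006,0,-1.7],[-0.0033,-0.0005,0,-1.7],[-0.0033,-0.0004,0,-1.7],[-0.0033,-0.0003,0,-1.8],[-0.0034,-0.0002,0,-1.8],[-0.0034,-0.0001,0,-1.7],[0,0,0,0],[0,0,0,0]]], squeeze=40)

```text
t: 17.05
position: [0.5694, 0.0559, 0.0783]
eef_rot: [-180.0, -0.3, 0.3]
contact_force: [5.9, 1.3, 2.8]
width: 0.55
```

```bash
python3 look.py w13
```

```text
17.1 [0.56943661 0.05590316 0.07833796] [-179.95542359   -0.25027515    0.28407645] [5.12747238 1.53845175 2.91441759] 0.5442752639555667
```

View pics/w13.png

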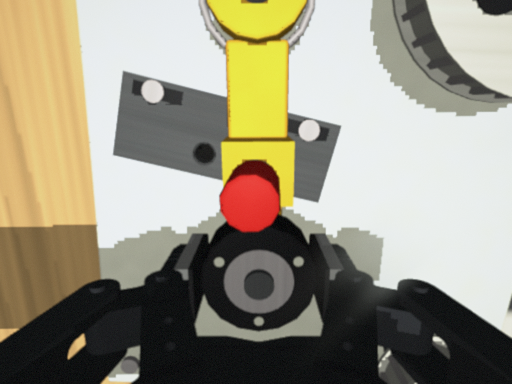

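Call:
move_arm(motion=[[[-0.0034,0,0,-1.7],[-0.0034,0.0001,0,-1.7],[-0.0034,0.0002,0,-1.7],[-0.0033,0.0003,0,-1.7],[-0.0033,0.0004,0,-1.7],[-0.0033,0.0005,0,-1.7],[-0.0033,0.0006,0,-1.7],[-0.0033,0.0007,0,-1.8],[-0.0033,0.0008,0,-1.8],[0,0,0,0],[0,0,0,0],[0,0,0,0]]])

```text
t: 18.35
position: [0.5401, 0.0595, 0.0784]
eef_rot: [-179.9, -0.3, -15.2]
contact_force: [7.2, 2.0, 1.3]
width: 0.549
```

```bash
cat > kn.py <<'E'
from rel import *
import pickle,sys
s,c=pickle.load(open(sys.argv[1]+'.pkl','rb'))
p=s['position'];v=p[:2]-np.array([.5661,.1684]); print('theta',-np.arctan2(v[1],v[0])-np.radians(72.3),'r',np.hypot(*v))
im=c['color'].astype(int); m=(im[:,:,0]>150)&(im[:,:,1]<70)&(im[:,:,2]<70)
d=c['range_z']; z=d[m&(d>.05)]; ys,xs=np.where(m)
print('bright knob n',m.sum(),'centre',xs.mean(),ys.mean(),'x',xs.min(),xs.max(),'y',ys.min(),ys.max(),'depth',np.percentile(z,[10,50,90]) if len(z) else 0)
E
python3 look.py w14; python3 kn.py w13; python3 kn.py w14
```

```text
18.4 [0.54012826 0.05951513 0.07833571] [-179.86741044   -0.30928104  -15.22528504] [6.08867403 1.41976437 1.00489501] 0.551417845936203
theta 0.27927240386482177 r 0.1125463149656928
bright knob n 2656 centre 249.320406626506 202.66302710843374 x 220 278 y 175 231 depth [0.08830562 0.08989705 0.0917018 ]
theta 0.5430728948565808 r 0.11193947693575411
bright knob n 2640 centre 249.46136363636364 202.59734848484848 x 220 278 y 174 231 depth [0.0883638  0.08999047 0.09174301]
```

View pics/w14.png

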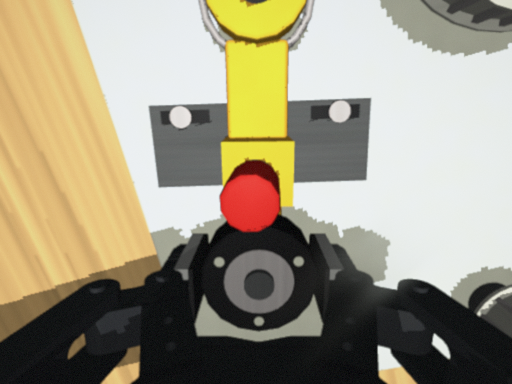

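Call:
move_arm(motion=[[[-0.0011,0.0003,0,-0.6],[-0.0011,0.0003,0,-0.6],[-0.0011,0.0003,0,-0.6],[-0.0011,0.0003,0,-0.6],[-0.0011,0.0003,0,-0.6],[-0.0011,0.0003,0,-0.6],[0,0,0,0],[0,0,0,0]]])

```text
t: 19.25
position: [0.5337, 0.0614, 0.0784]
eef_rot: [-179.8, -0.3, -18.8]
contact_force: [7.1, 2.0, 0.3]
width: 0.546
```

```bash
python3 look.py w15; python3 kn.py w15
```

```text
19.3 [0.5337591  0.06139481 0.07835197] [-179.83452065   -0.32607718  -18.82029608] [7.39848643 0.96667843 1.33418547] 0.5458772492307609
theta 0.6024308780728738 r 0.11178570541951338
bright knob n 2626 centre 248.22696115765422 201.71782178217822 x 219 277 y 174 230 depth [0.08850947 0.09011538 0.09185422]
```

Call:
move_arm(motion=[[[-0.001,0.0003,0,-0.6],[-0.001,0.0003,0,-0.6],[0,0,0,0],[0,0,0,0]]])

```text
t: 19.75
position: [0.5318, 0.0621, 0.0784]
eef_rot: [-179.8, -0.3, -20.0]
contact_force: [7.8, 2.0, 1.4]
width: 0.548
```

```bash
python3 look.py w16; python3 kn.py w16
```

```text
19.8 [0.53177849 0.06206855 0.07835434] [-179.82179435   -0.32429056  -20.01902955] [7.98821017 2.19973196 1.52137574] 0.5496464253720299
theta 0.6211446401721208 r 0.11173335580295762
bright knob n 2240 centre 262.14732142857144 192.84866071428573 x 235 289 y 167 219 depth [0.09674027 0.09833879 0.1000587 ]
```

Call:
move_arm(motion=[[[-0.0005,0.0002,0,-0.3],[-0.0005,0.0002,0,-0.3],[0,0,0,0],[0,0,0,0]]])

```text
t: 20.25
position: [0.5308, 0.0624, 0.0783]
eef_rot: [-179.8, -0.3, -20.6]
contact_force: [7.2, 2.6, 0.9]
width: 0.546
```

```bash
python3 look.py w17; python3 kn.py w17
```

```text
20.3 [0.53080895 0.06237646 0.07833467] [-179.82275148   -0.32729578  -20.62496569] [7.26910826 1.94338311 0.63385095] 0.5482030815588154
theta 0.6302482667608253 r 0.11174278564333187
bright knob n 2222 centre 260.14896489648964 192.97794779477948 x 233 287 y 167 219 depth [0.09687135 0.09845977 0.10017563]
```

View pics/w17.png

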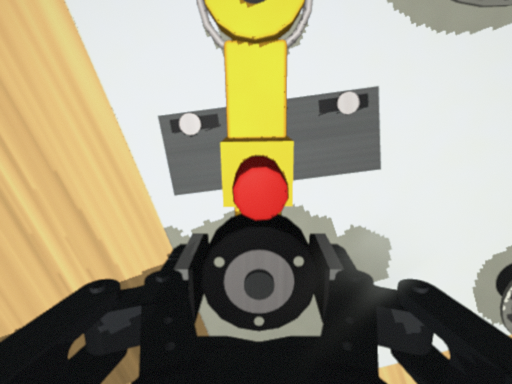

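Run:
```python
from rel import *
import pickle
for n in('w15','w16','w17'):
    s,c=pickle.load(open(n+'.pkl','rb')); T=wpose(s,c)
    im=c['color'].astype(int); m=(im[:,:,0]>150)&(im[:,:,1]<70)&(im[:,:,2]<70); m=cv2.erode(m.astype(np.uint8),np.ones((5,5)))>0
    ys,xs=np.where(m); d=c['range_z'][ys,xs]
    p=cv2.undistortPoints(np.stack([xs,ys],1)[:,None].astype(float),c['K'],np.array([c['k1'],0,0,0]))[:,0]
    P=np.c_[p*d[:,None],d]@T[:3,:3].T+T[:3,3]
    print(n,np.median(P,0))
```

```text
w15 [0.54243927 0.10196461 0.13552448]
w16 [0.54588453 0.1013365  0.12697425]
w17 [0.54453906 0.10155299 0.12683675]
```

Call:
move_arm(motion=[[[0.0005,-0.0002,0,0.3],[0.0005,-0.0002,0,0.3],[0.0005,-0.0001,0,0.3],[0,0,0,0],[0,0,0,0]]])

```text
t: 20.85
position: [0.5321, 0.062, 0.0783]
eef_rot: [-179.8, -0.3, -19.7]
contact_force: [6.5, 1.4, 1.2]
width: 0.549
```

```bash
python3 look.py w18; python3 kn.py w18
```

```text
20.9 [0.53207113 0.06198707 0.07834723] [-179.83085419   -0.29584181  -19.7202924 ] [6.7698492  1.81683527 0.7211395 ] 0.5462101529836404
theta 0.6184278650991917 r 0.11172141914555012
bright knob n 2245 centre 262.784855233853 192.6815144766147 x 236 289 y 167 219 depth [0.09670302 0.09829494 0.10005153]
```

Call:
move_arm(motion=[[[0.0005,-0.0002,0,0.3],[0.0005,-0.0001,0,0.3],[0,0,0,0],[0,0,0,0]]])

```text
t: 21.35
position: [0.5325, 0.0618, 0.0783]
eef_rot: [-179.8, -0.2, -19.1]
contact_force: [5.3, 2.3, 2.8]
width: 0.546
```

```bash
python3 look.py w19; python3 kn.py w19
```

```text
21.4 [0.53242255 0.06180048 0.07828734] [-179.85144141   -0.21319142  -19.11403955] [4.97380539 2.2915559  2.7610639 ] 0.5504567193745271
theta 0.6149253830016366 r 0.11179279665110395
bright knob n 2242 centre 263.9687778768956 192.73550401427298 x 237 290 y 167 219 depth [0.09670294 0.09829028 0.0999814 ]
```

Call:
move_arm(motion=[[[0.0005,-0.0002,0,0.2],[0.0005,-0.0001,0,0.2],[0,0,0,0],[0,0,0,0]]])

```text
t: 21.85
position: [0.5327, 0.0617, 0.0782]
eef_rot: [-179.9, -0.1, -18.7]
contact_force: [2.8, 2.7, 6.3]
width: 0.544
```

Call:
move_arm(motion=[[[0.0005,-0.0002,0,0.2],[0,0,0,0],[0,0,0,0],[0,0,0,0]]])

```text
t: 22.25
position: [0.5328, 0.0617, 0.0782]
eef_rot: [-179.9, -0.1, -18.5]
contact_force: [2.9, 3.4, 7.2]
width: 0.547
```

```bash
python3 look.py w20; python3 kn.py w20
```

```text
22.3 [0.53280965 0.06166522 0.07824044] [-1.79871145e+02 -6.22876345e-02 -1.84791816e+01] [1.87801459 3.31937702 6.99120047] 0.5470023950396411
theta 0.6112595216936811 r 0.11180590247938378
bright knob n 2245 centre 265.06146993318487 192.7487750556793 x 238 291 y 167 219 depth [0.09660654 0.09819259 0.09995782]
```

Call:
move_arm(motion=[[[0.0003,-0.0001,0,0],[0,0,0,0],[0,0,0,0]]])

```text
t: 22.65
position: [0.5329, 0.0617, 0.0782]
eef_rot: [-179.9, -0.0, -18.5]
contact_force: [2.4, 3.2, 7.7]
width: 0.547
```

Call:
move_arm(motion=[[[0,0,0,0],[0,0,0,0],[0,0,0,0]]], hand=0.4)

```text
t: 22.95
position: [0.5329, 0.0617, 0.0782]
eef_rot: [-179.9, -0.0, -18.5]
contact_force: [1.3, 4.0, 7.1]
width: 0.55
```

```bash
python3 look.py w21; python3 kn.py w21
```

```text
23.0 [0.53287141 0.06165982 0.07821855] [-1.79873908e+02 -3.03455864e-02 -1.84751993e+01] [1.71666775 4.21871548 7.54033978] 0.5462361919407921
theta 0.6107177072398013 r 0.11179268471564893
bright knob n 2247 centre 264.95905651980416 192.77881619937693 x 238 291 y 167 219 depth [0.09663092 0.09816892 0.09990237]
```

View pics/w21.png

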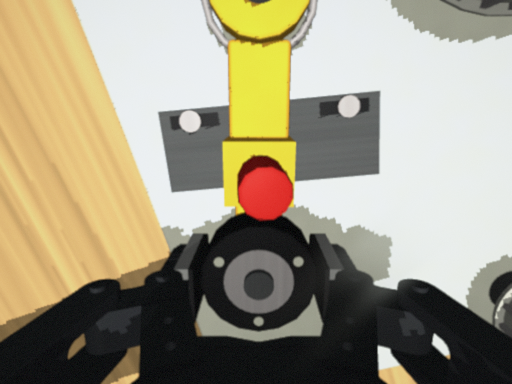

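Call:
move_arm(motion=[[[0,0,0,0],[0,0,0,0],[0,0,0,0],[0,0,0,0]]], hand=-0.3)

```text
t: 23.45
position: [0.5315, 0.0599, 0.0767]
eef_rot: [179.9, 0.1, -18.5]
contact_force: [-0.1, -0.5, -0.3]
width: 0.653
```

```bash
python3 look.py w22; python3 kn.py w22
```

```text
23.5 [0.53176909 0.06001865 0.07686161] [ 1.79947514e+02  5.60403056e-02 -1.85069093e+01] [ 0.50725423 -0.49926762  0.1563429 ] 0.6528186064071534
theta 0.6156846727297072 r 0.11368873349965314
bright knob n 2349 centre 266.8143891017454 188.37037037037038 x 239 294 y 162 215 depth [0.09461402 0.09621493 0.09803051]
```

View pics/w22.png

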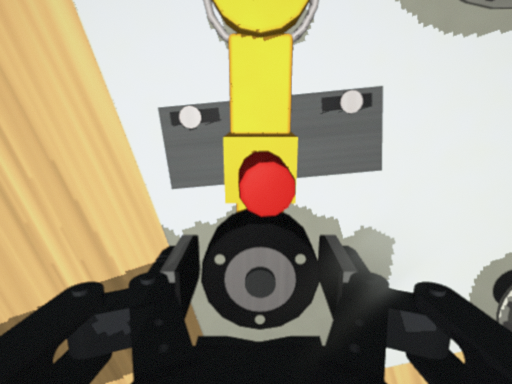

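Call:
move_arm(motion=[[[0,0,0,0],[0,0,0,0],[0,0,0,0],[0,0,0.01,0],[0,0,0.03,0],[0,0,0.04,0],[0,0,0.04,0],[0,0,0.02,0],[0,0,0,0],[0,0,0,0],[0,0,0,0]]], hand=-0.9)

```text
t: 24.65
position: [0.5316, 0.0603, 0.2163]
eef_rot: [179.9, 0.1, -18.5]
contact_force: [0.2, 0.0, -0.6]
width: 0.953
```

```bash
python3 look.py w23
python3 - <<'E'
from rel import *
import pickle
s,c=pickle.load(open('w23.pkl','rb')); T=wpose(s,c)
im=c['color'].astype(int); m=(im[:,:,0]>120)&(im[:,:,1]<60)&(im[:,:,2]<60)
n,l,st,ce=cv2.connectedComponentsWithStats(m.astype(np.uint8)); i=1+np.argmax(st[1:,4]); print(st[i],ce[i])
ys,xs=np.where(cv2.erode((l==i).astype(np.uint8),np.ones((3,3)))>0); d=c['range_z'][ys,xs]
p=cv2.undistortPoints(np.stack([xs,ys],1)[:,None].astype(float),c['K'],np.array([c['k1'],0,0,0]))[:,0]
P=np.c_[p*d[:,None],d]@T[:3,:3].T+T[:3,3]; print(np.median(P,0), np.percentile(P[:,2],[10,90]))
for cam in('wrist','top','side'):
    if cam!='wrist': shot(cam,cam+'23.png')
    for l in('lock_pin','eye_top','idler_centre'):
        r=manip.place_of(cam,l); print(cam,l,[(np.round(x['location'],4).tolist(),round(x['score'],2)) for x in r[:1]])
b=cv2.imread('pics/side23.png'); cv2.imwrite('pics/s23z.png',cv2.resize(b[80:200,210:350],None,fx=5,fy=5,interpolation=cv2.INTER_CUBIC))
E
```

```text
24.7 [0.53150138 0.06023592 0.21611488] [ 1.79912393e+02  1.02954482e-01 -1.84853257e+01] [ 1.48884939  0.51929624 -0.49367203] 0.9514649434040541
[251 129  23  23 411] [262.42092457 140.20194647]
[0.5471542  0.10092965 0.12700868] [0.12614348 0.12786455]
wrist lock_pin [([0.5419, 0.0998, 0.0639], 0.62)]
wrist eye_top [([0.5446, 0.1015, 0.0986], 0.81)]
wrist idler_centre [([0.5332, 0.0611, 0.0904], 0.59)]
top lock_pin []
top eye_top [([0.3178, -0.274, -0.0009], 0.45)]
top idler_centre []
side lock_pin [([0.5467, 0.0988, 0.0629], 0.64)]
side eye_top [([0.5476, 0.0977, 0.0984], 0.76)]
side idler_centre [([0.5345, 0.0613, 0.0902], 0.74)]
```

View pics/w23.png

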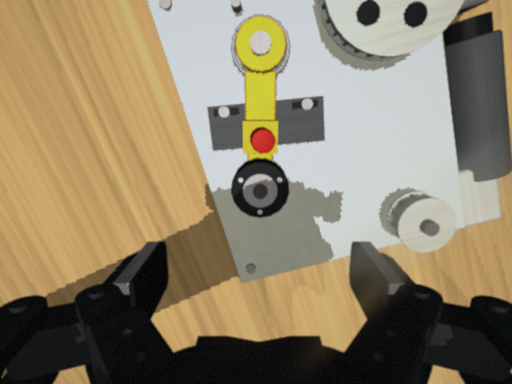

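View pics/s23z.png

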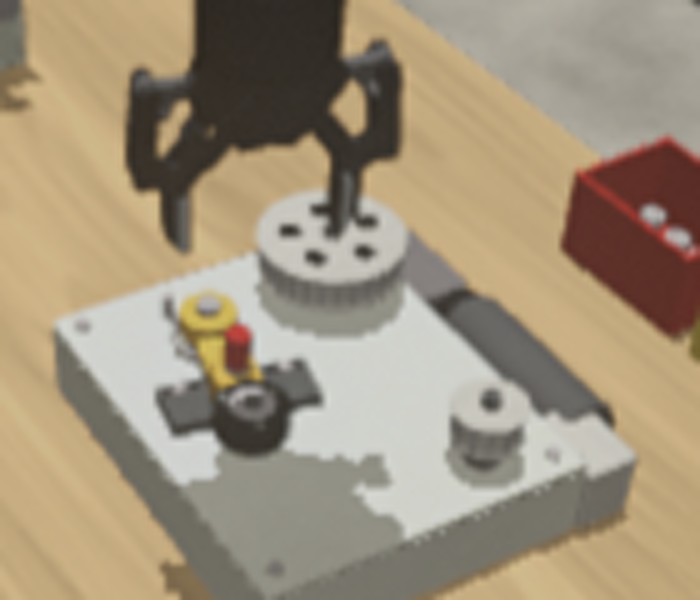

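Run:
```python
from rel import *
import pickle
s,c=pickle.load(open('w23.pkl','rb')); T=wpose(s,c)
def z(m):
    ys,xs=np.where(m); d=c['range_z'][ys,xs]
    p=cv2.undistortPoints(np.stack([xs,ys],1)[:,None].astype(float),c['K'],np.array([c['k1'],0,0,0]))[:,0]
    P=np.c_[p*d[:,None],d]@T[:3,:3].T+T[:3,3]; return len(P),np.median(P,0),P[:,2].std()
im=c['color'].astype(int); Y=(im[:,:,0]>150)&(im[:,:,1]>110)&(im[:,:,2]<90)
V,U=np.mgrid[:384,:512]
print('block',z(Y&(V>126)&(V<150)&(((U>246)&(U<251))|((U>274)&(U<277)))))
print('wheel .105',z((np.hypot(U-260,V-189)<24)&(np.hypot(U-260,V-189)>18)&(im.sum(2)<120)))
print('idx .070',z((U>285)&(U<315)&(V>120)&(V<135)))
print('plate .060',z((U>340)&(U<380)&(V>120)&(V<170)))
b=c['color'][100:220,200:320,::-1]; cv2.imwrite('pics/w23z.png',cv2.resize(b,None,fx=5,fy=5,interpolation=cv2.INTER_CUBIC))
```

```text
block (130, array([0.53770457, 0.1008084 , 0.09783586]), np.float64(0.0007253171787024725))
wheel .105 (419, array([0.53324306, 0.05337834, 0.10582271]), np.float64(0.012391388622720477))
idx .070 (406, array([0.58014355, 0.09542691, 0.07081641]), np.float64(0.014319992704607052))
plate .060 (1911, array([0.62879297, 0.06186125, 0.06093455]), np.float64(0.024544118363616196))
```

View pics/w23z.png

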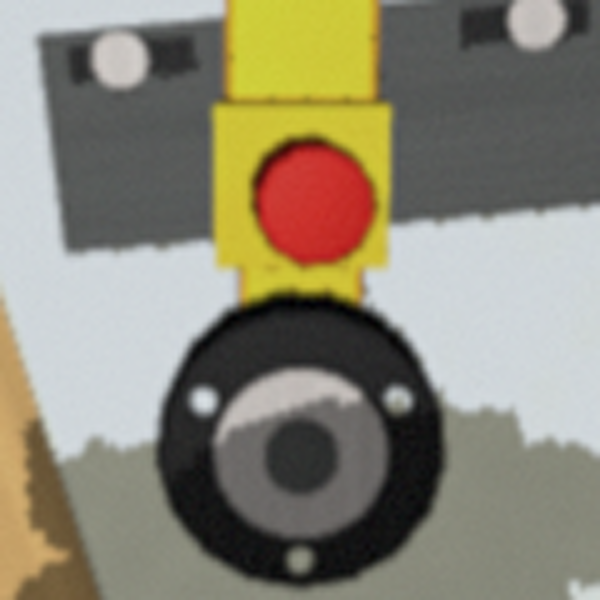

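```bash
python3 -c "
from rig import manip
print(manip.hand_in()); print(manip.get_state()['t'])"
```

```text
the job is handed in; nothing more can be done
None
the job is handed in; nothing more can be done
```

The tensioner is locked back: the red-knobbed pin is seated and holds the arm by itself, and I handed the job in at about 25 s of the 72 s.

I stood the pin in the hole of the yellow arm and gripped the idler wheel. I then swung the arm back in small steps until the pin dropped, at about 0.62 rad. My earlier picture had put the index hole at about 0.66 rad. After the drop I swung about 1 mm further; the force at the wheel stayed near 7 N, about what the spring alone needs.

I eased off about 4 mm until the side force on the wheel was down to about 1 N. About 8 N of mostly vertical grip force was still there when I opened the fingers. The arm stayed where it was, and I raised the gripper clear.

**Seating:** the knob top read 127.0 mm. The known surfaces in that picture all read about 0.85 mm high, so the corrected height is 126.1 mm, against 126 mm when fully seated.

**Position and contact:** the wrist and side cameras agree within their accuracy on where the arm and pin are. Measured forces stayed below 9 N, and nothing was touched except the pin and the wheel.

**Failed check:** in the top camera's last picture the network did not find the pin or the wheel, and it put the arm's hole somewhere wrong with a low score. The gripper was probably in the way, so I did not use that result.

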